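# Wind down the ham-mould press with its loose crank

### The arm

A 6-joint arm with a two-finger parallel gripper is mounted at the origin on the work surface. World frame = base frame: x ahead of the robot, y to its left, z up, the work surface at z = 0. Lengths are in m, angles in degrees, forces in N, time in s.
With the tool pointing down it reaches from about 0.4 to 0.825 m from the base axis. Payload 7 kg.
Tool frame: the origin (TCP) lies on the centre line of the jaws, within the pads' length; the fingertips stand 14 mm ahead of it and the grasp point (between the pads) lies 5 mm behind it; z points along the fingers, y is the line along which they close (so a half turn about z gives the same grasp; the last joint's range is limited). The gripper opens to 88 mm and grips with 3 to 60 N. Pads are 19 mm wide; open, the fingers measure 130 mm over their backs; the gripper's body (78 mm by 193 mm) begins 47 mm behind the grasp point.
Start: joints at [89.273, 20.546, 0.682, 0, -70.136, -16.507], TCP at [0.2, 0.645, 0.22] pointing down, gripper open.
Joint ranges: [-176.03, 176.03], [-82.01, 121.73], [-58.28, 71.71], [-173.87, 95.51], [-174.79, -0.11], [-173.66, 173.66]. Speed limits (degrees/s): [136.94, 136.94, 172.46, 180, 180, 180].

### API

Orientations are given as [roll, pitch, yaw] about the fixed x, y, z axes, in that order (R = Rz(yaw) Ry(pitch) Rx(roll)).
In Python, from plant import r gives the robot as it stands.
- The arm moves only by the tool send_rows, never from a script. Its argument "steps" is a list of rows, each an object with "dp": the shift along the tool's x, y, z in mm, a list of three; "roll": the turn about the tool's z in rad; "jaw": the opening in per cent of the stroke, from 0 (shut) to 100 (fully open). In form: [{"dp": [tx, ty, tz], "roll": roll, "jaw": jaw}, ...]. A call has 1 to 5 rows; each row is the pose to reach, as a shift and turn from the pose commanded when the call began, along the tool's axes at that moment; what a row does not reach only later rows make up. A row lasts 1/8 s, in which the tool goes at most 62.5 mm and 10.7 degrees, less where a joint would pass 70% of its speed; a pose out of reach is approached as far as the arm can. A call with a gripper value outside its range is refused whole. The fingers move at their own pace and stop on an object; "newtons" is the grip in N (left out, the last holds). Time passes only in rows, so rows that repeat a pose let the fingers close. It gives the time, the measured TCP pose, the force, the opening and the grip force at its end, in the units of the state.
- r.get_state(): the state, without advancing time (a new reading comes with each control period).
- r.capture(name): name is "side" or "top"; returns a dict with "image" (420x560x3 uint8, blue, green, red), "K" (3x3 intrinsics, pixels), "rvec" (rotation vector, rad) and "tvec" (3), from world to camera coordinates, as OpenCV has them. Camera axes: x right, y down, z forward; pixel columns grow to the right and rows downward; lengths in m; the calibration is good to about 2 mm. A picture is of the moment at which its call begins. There is no depth.
- r.close_job(): hands the job in; it is judged then, once.
The state is a dict: "time_s": time; "joints": joint angles; "qd": joint speeds; "joint_torque": joint torques, N m; "tcp_pos": TCP position; "eef_rot": TCP orientation; "contact_force": force on the tool from outside, world axes, zero at the start; "moment": the same for the moment, N m; "gripper_width": finger opening in m; "gripper_force": force on a finger pad.
Only numpy, scipy, OpenCV 4.12 (cv2) and the standard library are available. Lean on these libraries where they do the work, as an engineer would, in place of code of your own. Each camera call takes 0.05 s, during which the arm holds its last target. There are 200 camera calls.

### The job

Fit the loose crank fully down onto the square shaft on top of the press and wind it clockwise (seen from above) until the mould's sprung lid is pressed fully home on the mould's rim. Then lift the crank off and hang it level on the two hooks of its rack, laid across both and balanced so that it stays there; lower it on gently, do not drop it, and leave the other things on the bench alone.

Things in the scene. Friction and masses are not known exactly. Their poses are not given: they have to be found in the camera images.
- crank_hub (a point): Centre of the loose crank's hub, 17 mm above its underside. Hub: aluminium block 34 x 34 x 34 mm with a vertical square through-hole, 16 mm across, its sides along x and y. z up; x points from the hub along the arm to the red handle. It lies flat on the bench, handle up, as it is to be used.
- crank_handle (a point): Middle of the crank's red upright handle sleeve: 110 mm from the hub axis along x, 50 mm above the crank's underside. The sleeve reaches from 15 to 84 mm above the underside, is 20 to 27 mm thick and spins freely on its pin.
- crank_balance (a point): On the crank's arm at its point of balance (where it would balance on a bar): 39 mm from the hub axis along x, 6 mm above the crank's underside. Axes as the crank.
- shaft_axis (a point): On the axis of the press's upright brass square shaft, level with the top of the cross-beam (185 mm above the bench); fixed to the press, x to its back, z up. It does NOT tell the angle of the square, which starts anywhere. At the start the top of the shaft stands 60 to 72 mm above this point: look, or feel for both.
- press (a point): Middle of the press, on the bench. Stainless base 170 (x) by 250 mm (y); two 20 mm posts 97 mm to either side, blue cross-beam 46 mm deep (nuts on it to 190 mm). The square shaft is 14 mm across, its top 6 mm tapered to 7 mm; it stands 30 mm above a round shoulder (30 mm wide) on which the fitted crank rests: hub underside 30 mm below the shaft's top.
- lid (a joint): Travel in m of the mould's steel lid down to the mould's rim: 0 = raised by its springs, with a 10 mm gap between lid and rim; 0.010 = fully home on the rim. The aluminium mould (140 x 100 x 80 mm) stands loose in the press.
- rack_mid (a point): Half-way between the rack's two hooks, level with their tops, 130 mm above the bench: 10 mm round bars 48 mm apart in y, pointing along -x (to the robot) from a steel upright 55 mm behind this point and 173 mm tall, straight to 42 mm in front of it, then tips turned up 16 mm. The crank lies here, arm along y across both bars, hub to either side, balance point over this point.
- timer: White kitchen timer, 50 x 75 x 22 mm, near the robot. Leave alone.
- ramekin: White bowl, 84 mm across, 45 mm tall. Leave alone.
- pepper_mill: Dark wooden mill, 56 mm across, 146 mm tall. Leave alone.
- pie_dish: White rectangular dish, 190 (226 with its ears) x 130 x 45 mm. Leave alone.
- palette_knife: Spatula with black handle lying flat, 280 mm long, origin at its middle, along x. Leave alone.
- pastry_brush: Red-handled brush lying flat, 200 mm long, origin at its middle, along x. Leave alone.
- oil_bottle: Green bottle with yellow cap, 64 mm across, 190 mm tall. Leave alone.
- mixing_bowl: Steel bowl, 140 mm across, 65 mm tall. Leave alone.
- crank: The whole crank, about 0.29 kg; origin on the hub's axis at its underside, axes as crank_hub. The arm is a flat bar 20 mm wide and 12 mm thick, flush with the underside of the hub, ending 124 mm from the hub's axis.
- rack: The whole rack; origin on the bench 130 mm below rack_mid; base plate 150 (x) x 120 mm (y).
- lid_top (a point): Middle of the top of the mould's lid, under the round pressing plate. Right-hand screw, 20 mm a turn: clockwise from above lowers shaft, crank and plate. About 0.2 Nm turns it, 0.3 Nm with the springs pressed; with the lid home (0.8 to 1.4 turns) it comes up firm and the fitted crank's underside is 199 mm above the bench. It stays where it is left.

How it is judged:
By the outcome, as a careful person would: the job done as asked, in the order asked, and still so for the second after the job is handed in, with the robot touching nothing.
It also fails if it takes over 72 s, if anything falls off the work surface, if the arm or the gripper's body presses on something with over 40 N, if the wrist force passes 120 N, or if a joint passes its speed limit or range.

## Working session

There is one attempt and no reset: what is moved stays moved. The work goes in short steps, Python scripts to look and compute and a tool call to move; the robot and the scene stay as the last step left them, time stands still between calls to the robot, and variables do not carry over. Pictures are saved under pics/ and viewed, at most 10 in all, crops included, and the job is handed in when it is done.

Besides the shell and the picture viewer there is one more tool, called after "Request:" by a JSON object that holds its "api" and its "payload". send_rows: Moves the arm, as the interface text tells. Its arguments: {"type":"object","properties":{"steps":{"type":"array","items":{"type":"object","properties":{"dp":{"type":"array","items":{"type":"number"}},"roll":{"type":"number"},"jaw":{"type":"number"}}}},"newtons":{"type":"number"}},"required":["steps"]}

```bash
ls; mkdir -p pics
python3 - <<'E'
from plant import r
import cv2,numpy as np
s=r.get_state(); print(s)
for n in("top","side"):
    c=r.capture(n); cv2.imwrite(f"pics/{n}0.png",c["image"]); R=cv2.Rodrigues(c["rvec"])[0]; print(n,c["K"].tolist(),(-R.T@np.ravel(c["tvec"])).round(3),R.round(2).tolist())
E
```

```text
pics
{'time_s': 0.0, 'joints': array([ 8.92738034e+01,  2.05899183e+01,  6.33867958e-01, -1.77794249e-02,
       -7.01349619e+01, -1.65066327e+01]), 'qd': array([-0.08580347,  0.06458788, -0.03904262,  0.04182045,  0.03274909,
        0.12880375]), 'joint_torque': array([ 9.52384798e-04, -5.82716453e+01,  2.93057477e+01,  6.99715421e+00,
        7.24798796e-03, -1.64380212e-04]), 'tcp_pos': array([0.19986883, 0.64421959, 0.21934788]), 'eef_rot': array([ 1.79907990e+02, -9.83611332e-03, -1.72388763e+01]), 'contact_force': array([-0.55887208, -0.05714102,  0.19310879]), 'moment': array([ 0.06752571, -0.01257841,  0.0308018 ]), 'gripper_force': 0.0, 'gripper_width': 0.0877241451083353}
top [[511.19387895832034, 0.0, 286.04626090241374], [0.0, 511.19387895832034, 202.68951855557833], [0.0, 0.0, 1.0]] [0.418 0.04  1.515] [[0.02, -1.0, -0.01], [-1.0, -0.02, -0.05], [0.05, 0.01, -1.0]]
side [[406.8691388156171, 0.0, 283.72007253197575], [0.0, 406.8691388156171, 204.82023899300816], [0.0, 0.0, 1.0]] [-0.031 -0.774  0.657] [[0.83, -0.56, 0.01], [-0.27, -0.4, -0.88], [0.49, 0.72, -0.48]]
```

View pics/top0.png

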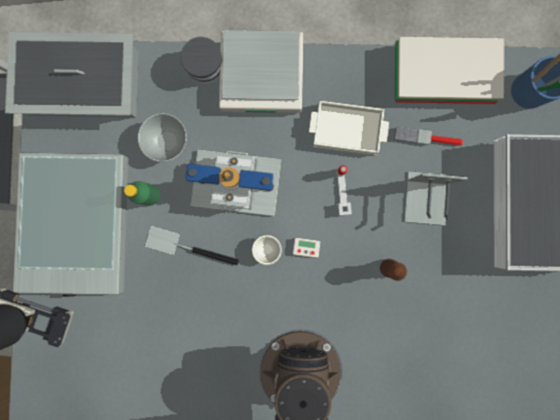

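View pics/side0.png

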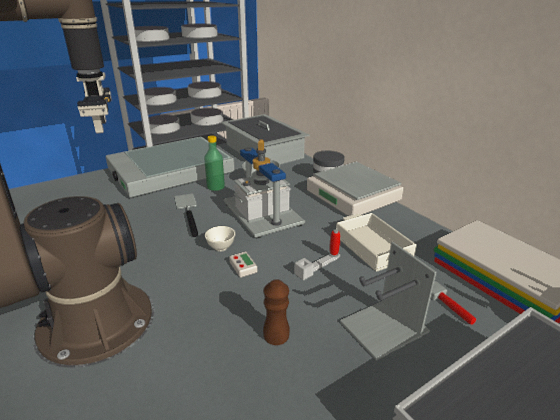

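The top view shows the crank hub at about (344,209), its red handle at (342,170), the press shaft at about (228,177) and the rack bars at about x 430–447, y 180–217. The side view shows the shaft at (261,146), the hub at (304,268), the handle at (335,243) and the rack hooks at (380,275) and (397,290). Next I'll take a zoomed montage.

```bash
cat > h.py <<'E'
import cv2,numpy as np,pickle
def cap(n):
    from plant import r
    c=r.capture(n); c["R"]=cv2.Rodrigues(np.array(c["rvec"]))[0]; c["t"]=np.ravel(c["tvec"]); return c
def ray(c,uv):
    d=c["R"].T@np.linalg.inv(c["K"])@np.array([uv[0],uv[1],1.]); return -c["R"].T@c["t"],d/np.linalg.norm(d)
def onz(c,uv,z):
    o,d=ray(c,uv); return o+d*(z-o[2])/d[2]
def tri(a,ua,b,ub):
    o1,d1=ray(a,ua);o2,d2=ray(b,ub)
    k=np.linalg.lstsq(np.c_[d1,-d2],o2-o1,rcond=None)[0]
    p,q=o1+k[0]*d1,o2+k[1]*d2; return (p+q)/2,np.linalg.norm(p-q)
def proj(c,p):
    q=c["K"]@(c["R"]@np.array(p)+c["t"]); return q[:2]/q[2]
def crop(c,x,y,w,h,s): return cv2.resize(c["image"][y:y+h,x:x+w],None,fx=s,fy=s,interpolation=cv2.INTER_CUBIC)
E
python3 - <<'E'
from h import *
t=cap("top");s=cap("side");pickle.dump((t,s),open("c0.pkl","wb"))
# montage: tiles 400x300
A=crop(t,320,155,50,75,4) ; 
def tile(c,x,y,w,h,k):
    m=np.zeros((300,400,3),np.uint8); i=crop(c,x,y,w,h,k); m[:i.shape[0],:i.shape[1]]=i; return m
m=np.vstack([np.hstack([tile(t,190,150,80,60,5),tile(t,320,160,50,60,5)]),np.hstack([tile(s,230,130,66,50,6),tile(t,400,165,80,60,5)])])
cv2.imwrite("pics/m0.png",m)
for n,c in(("top",t),("side",s)):
    h=cv2.cvtColor(c["image"],cv2.COLOR_BGR2HSV)
    red=cv2.inRange(h,(0,150,80),(6,255,255))|cv2.inRange(h,(174,150,80),(180,255,255))
    k,l,st,ce=cv2.connectedComponentsWithStats(red)
    print(n,[(st[i].tolist(),ce[i].round(1).tolist()) for i in range(1,k) if st[i,4]>15])
E
```

```text
top [([397, 101, 34, 2, 41], [415.5, 101.2]), ([437, 101, 56, 3, 65], [466.1, 102.1]), ([431, 136, 31, 9, 169], [446.4, 140.0]), ([339, 166, 8, 8, 26], [341.8, 170.6])]
side [([330, 231, 10, 24, 198], [334.5, 243.0]), ([434, 258, 90, 56, 475], [479.6, 286.2]), ([438, 293, 38, 32, 347], [457.1, 308.4])]
```

View pics/m0.png

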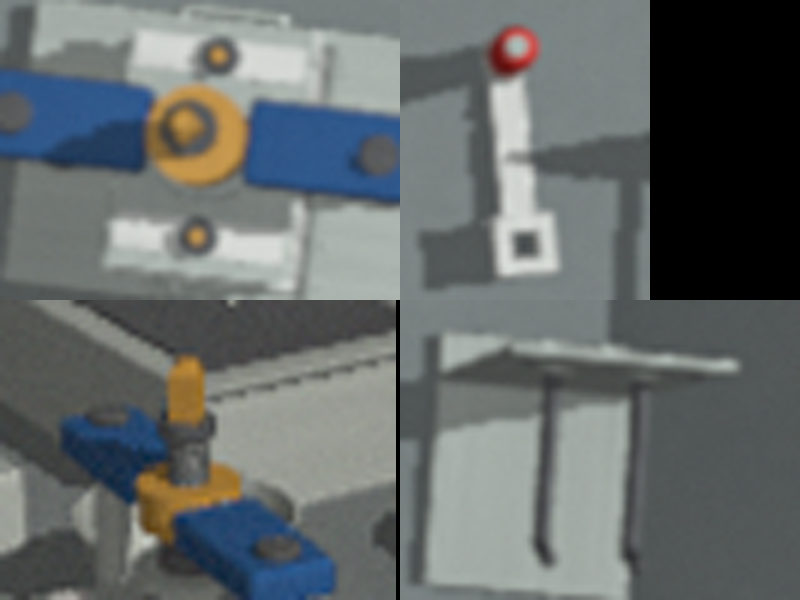

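The montage shows the brass shaft tip at about (227.5,174.5) in top and (261,140) in side. The beam nuts are at (193,172.4) and (265.6,181), the hub hole is at (345,208.8), and the hooks are at top x≈430 and 447. I'll turn these into positions.

Run:
```python
from h import *
t,s=pickle.load(open("c0.pkl","rb"))
pr=lambda n,p:print(n,np.round(p,4))
a=onz(t,(193,172.4),.19);b=onz(t,(265.6,181),.19);pr("nutL",a);pr("nutR",b);pr("mid",(a+b)/2);print("dist",np.linalg.norm(a-b),"press yaw",np.degrees(np.arctan2(*(a-b)[1::-1]))-90)
p,e=tri(t,(227.4,174.4),s,(261.2,140.5));pr("shafttip",p);print(e)
pr("tip@.25",onz(t,(227.4,174.4),.25))
# hub
g=t["image"][195:225,325:362].astype(int); 
m=(g.min(2)>185).astype(np.uint8); n,l,st,ce=cv2.connectedComponentsWithStats(m);print(st,ce)
for z in(.034,):pr("hub",onz(t,(320+126/5,160+244/5),z))
pr("handletop",onz(t,(342.8,169.2),.084)); pr("handle tri",tri(t,(342.3,170.2),s,(334.5,232))[0])
hb=onz(t,(320+126/5,160+244/5),.034);ht=onz(t,(342.8,169.2),.084);print("len",np.linalg.norm((ht-hb)[:2]),"yaw",np.degrees(np.arctan2(*(ht-hb)[1::-1])))
# rack hooks: straight portion endpoints at bar axis z=.125
for q in((553,385),(545,540),(638,385),(630,545)):pr("bar",onz(t,(400+(q[0]-400)/5,165+(q[1]-300)/5),.127))
for q in((515,348),(738,366)):pr("upright top",onz(t,(400+(q[0]-400)/5,165+(q[1]-300)/5),.173))
# shaft crops
m=np.hstack([crop(t,214,161,27,27,14),np.zeros((378,6,3),np.uint8),crop(s,245,132,30,27,14)]);cv2.imwrite("pics/shaft.png",m)
```

```text
nutL [0.5565 0.2931 0.19  ]
nutR [0.5371 0.1034 0.19  ]
mid [0.5468 0.1983 0.19  ]
dist 0.19062587118275984 press yaw -5.839807054588192
shafttip [0.5478 0.1955 0.2479]
0.002372087340347796
tip@.25 [0.5466 0.1959 0.25  ]
[[  0   0  37  30 986]
 [ 15   0  11  20 124]] [[17.84482759 15.06997972]
 [19.23387097  9.96774194]]
hub [ 0.474  -0.1213  0.034 ]
handletop [ 0.5834 -0.1079  0.084 ]
handle tri [ 0.5823 -0.1079  0.0822]
len 0.11017983961457717 yaw 7.015363852677905
bar [ 0.5473 -0.3424  0.127 ]
bar [ 0.4629 -0.3384  0.127 ]
bar [ 0.548  -0.3886  0.127 ]
bar [ 0.4609 -0.3844  0.127 ]
upright top [ 0.5622 -0.3097  0.173 ]
upright top [ 0.5546 -0.4268  0.173 ]
```

View pics/shaft.png

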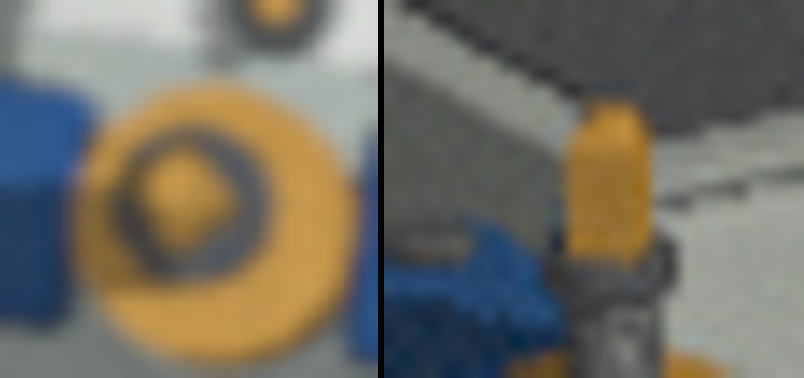

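The square stands at about 40° (mod 90), with the shaft tip near (0.547,0.196,0.248): in top it is a diamond about (226.7,174), in side a wide face with a narrow right-hand one. The crank hub is at (0.474,-0.121) with arm yaw 7°, and its measured length of 110 mm matches. The rack centre is about (0.5035,-0.3645), yaw about -3°. I'll head for the hub.

Request:
{"api": "send_rows", "payload": {"steps": [{"dp":[312,264,0],"roll":-0.42,"jaw":70},{"dp":[312,264,0],"roll":-0.42,"jaw":70},{"dp":[312,264,0],"roll":-0.42,"jaw":70},{"dp":[312,264,0],"roll":-0.42,"jaw":70},{"dp":[312,264,0],"roll":-0.42,"jaw":70}]}}

```text
time_s: 0.82
tcp_pos: [0.3687, 0.3794, 0.2204]
eef_rot: [-180.0, -0.0, 6.9]
contact_force: [1.5, -1.0, 0.4]
gripper_width: 0.0613
gripper_force: 0.0
```

```bash
cat > go.py <<'E'
# usage: go.py x y z yaw  -> shift in tool axes from the measured pose
import sys,numpy as np
from scipy.spatial.transform import Rotation as Ro
from plant import r
s=r.get_state(); R=Ro.from_euler("xyz",s["eef_rot"],degrees=True).as_matrix()
x=[float(v) for v in sys.argv[1:]]
print("t",round(s["time_s"],2),"tcp",s["tcp_pos"].round(4),"rot",s["eef_rot"].round(1),"F",s["contact_force"].round(1),"M",s["moment"].round(2),"w",round(s["gripper_width"],4),"j",s["joints"].round(0))
if x: 
    dy=(x[3]-s["eef_rot"][2]+180)%360-180
    print("dp",(1000*R.T@(np.array(x[:3])-s["tcp_pos"])).round(1),"roll",round(-np.radians(dy),3))
E
python3 go.py .474 -.1213 .15 7
```

```text
t 0.82 tcp [0.3687 0.3794 0.2204] rot [-180.    -0.     6.9] F [ 1.5 -1.   0.4] M [ 0.01 -0.14  0.06] w 0.0613 j [ 67.   7. -18.   0. -66.  30.]
dp [ 44.7 509.7  70.3] roll -0.002
```

Request:
{"api": "send_rows", "payload": {"steps": [{"dp":[60,200,0],"roll":0,"jaw":65},{"dp":[60,200,0],"roll":0,"jaw":65},{"dp":[60,200,0],"roll":0,"jaw":65},{"dp":[45,510,50],"roll":0,"jaw":65},{"dp":[45,510,50],"roll":0,"jaw":65}]}}

```text
time_s: 1.45
tcp_pos: [0.4543, 0.0843, 0.2015]
eef_rot: [-180.0, -0.0, 6.8]
contact_force: [0.9, 0.2, 0.2]
gripper_width: 0.0571
gripper_force: 0.0
```

```bash
python3 go.py .474 -.1213 .10 7
```

```text
t 1.45 tcp [0.4543 0.0843 0.2015] rot [-180.    -0.     6.8] F [0.9 0.2 0.2] M [-0.05 -0.17  0.01] w 0.0571 j [ 35.   1. -27.   0. -62.  62.]
dp [ -4.9 206.5 101.4] roll -0.003
```

Request:
{"api": "send_rows", "payload": {"steps": [{"dp":[-5,207,101],"roll":0,"jaw":65},{"dp":[-5,207,101],"roll":0,"jaw":65},{"dp":[-5,207,101],"roll":0,"jaw":65},{"dp":[-5,207,101],"roll":0,"jaw":65},{"dp":[-5,207,101],"roll":0,"jaw":65}]}}

```text
time_s: 2.08
tcp_pos: [0.4725, -0.1222, 0.0988]
eef_rot: [-180.0, 0.2, 6.6]
contact_force: [-0.4, 0.4, 0.0]
gripper_width: 0.0566
gripper_force: 0.0
```

```bash
python3 go.py .474 -.1213 .018 7
python3 - <<'E'
from h import *
t=cap("top");s=cap("side")
m=np.hstack([crop(t,310,155,72,84,5),crop(s,270,200,80,84,5)])[:600,:800];cv2.imwrite("pics/g1.png",m)
E
```

```text
t 2.08 tcp [ 0.4725 -0.1222  0.0988] rot [-180.     0.2    6.6] F [-0.4  0.4  0. ] M [ 0.01 -0.05 -0.01] w 0.0566 j [  9.  10. -32.  -0. -49.  88.]
dp [ 1.9 -0.7 80.8] roll -0.007
```

View pics/g1.png

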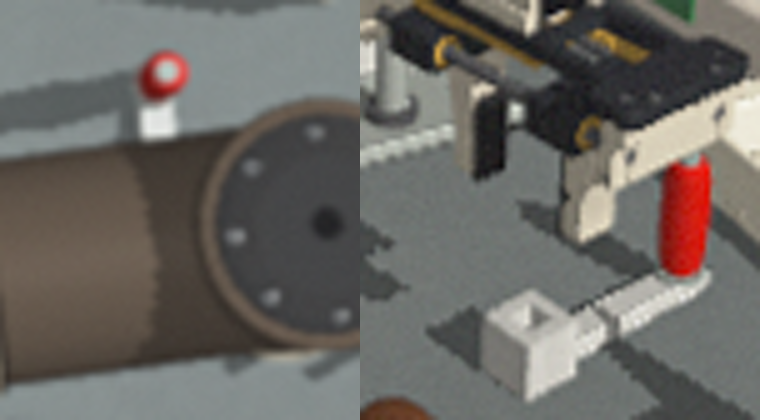

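The gripper is above the hub with its fingers on either side of it and clear of the red handle (side crop, about (685,215)). I'll descend and grip.

Request:
{"api": "send_rows", "payload": {"steps": [{"dp":[2,0,45],"roll":0,"jaw":65},{"dp":[2,0,80],"roll":0,"jaw":65},{"dp":[2,0,80],"roll":0,"jaw":65},{"dp":[2,0,80],"roll":0,"jaw":20},{"dp":[2,0,80],"roll":0,"jaw":20}], "newtons": 40}}

```text
time_s: 2.8
tcp_pos: [0.4773, -0.1192, 0.0223]
eef_rot: [180.0, -0.2, 6.9]
contact_force: [0.3, -1.3, 0.6]
gripper_width: 0.0425
gripper_force: 0.0
```

Request:
{"api": "send_rows", "payload": {"steps": [{"dp":[0,0,0],"roll":0,"jaw":20},{"dp":[0,0,0],"roll":0,"jaw":20}]}}

```text
time_s: 3.05
tcp_pos: [0.4769, -0.1196, 0.0219]
eef_rot: [180.0, -0.1, 6.8]
contact_force: [-1.7, 2.0, 8.0]
gripper_width: 0.0331
gripper_force: 39.9
```

```bash
python3 go.py .474 -.1213 .3 7
```

```text
t 3.05 tcp [ 0.4769 -0.1196  0.0219] rot [ 1.8e+02 -1.0e-01  6.8e+00] F [-1.7  2.   8. ] M [ 0.36  0.55 -0.06] w 0.0331 j [  9.  17. -36.   0. -37.  88.]
dp [  -2.4    1.4 -278.1] roll -0.003
```

Request:
{"api": "send_rows", "payload": {"steps": [{"dp":[0,0,-30],"roll":0,"jaw":20},{"dp":[0,0,-80],"roll":0,"jaw":20},{"dp":[0,0,-140],"roll":0,"jaw":20},{"dp":[0,0,-200],"roll":-0.15,"jaw":20},{"dp":[0,0,-250],"roll":-0.3,"jaw":20}]}}

```text
time_s: 3.68
tcp_pos: [0.4754, -0.1197, 0.2733]
eef_rot: [180.0, -0.1, 24.3]
contact_force: [2.2, 0.3, -4.4]
gripper_width: 0.0332
gripper_force: 39.9
```

```bash
python3 go.py .547 .196 .305 40
```

```text
t 3.67 tcp [ 0.4754 -0.1197  0.2733] rot [ 1.80e+02 -1.00e-01  2.43e+01] F [ 2.2  0.3 -4.4] M [-0.09 -0.21  0.03] w 0.0332 j [  9.   1. -17.  -0. -72. 105.]
dp [ 195.2 -258.3  -31.4] roll -0.274
```

Request:
{"api": "send_rows", "payload": {"steps": [{"dp":[30,-40,-31],"roll":-0.1,"jaw":20},{"dp":[75,-99,-31],"roll":-0.19,"jaw":20},{"dp":[120,-158,-31],"roll":-0.274,"jaw":20},{"dp":[165,-218,-31],"roll":-0.274,"jaw":20},{"dp":[195,-258,-31],"roll":-0.274,"jaw":20}]}}

```text
time_s: 4.3
tcp_pos: [0.5432, 0.1743, 0.3017]
eef_rot: [-180.0, 0.0, 39.7]
contact_force: [1.6, -0.0, -2.3]
gripper_width: 0.0336
gripper_force: 39.9
```

Request:
{"api": "send_rows", "payload": {"steps": [{"dp":[0,0,0],"roll":0,"jaw":20},{"dp":[0,0,0],"roll":0,"jaw":20}]}}

```text
time_s: 4.55
tcp_pos: [0.5431, 0.1725, 0.301]
eef_rot: [-180.0, 0.1, 39.8]
contact_force: [-0.1, -0.5, -2.1]
gripper_width: 0.0331
gripper_force: 39.9
```

```bash
python3 go.py .547 .196 .305 40
python3 - <<'E'
from h import *
from plant import r
t=cap("top");s=cap("side");pickle.dump((t,s),open("c1.pkl","wb"))
p=r.get_state()["tcp_pos"]
print(proj(s,p),proj(t,p))
u=proj(s,[.547,.196,.26]);x,y=int(u[0])-60,int(u[1])-55
print(x,y)
m=np.zeros((600,800,3),np.uint8);i=crop(s,x,y,120,100,5)[:500,:600];m[:i.shape[0],:i.shape[1]]=i;cv2.imwrite("pics/p1.png",m[:500,:600])
E
```

```text
t 4.55 tcp [0.5431 0.1725 0.301 ] rot [-1.80e+02  1.00e-01  3.98e+01] F [-0.1 -0.5 -2.1] M [-0.19  0.06  0.03] w 0.0331 j [ 37.   8.  -5.  -0. -77.  92.]
dp [ 18.  -15.6  -4. ] roll -0.004
[263.50057766 125.03589768] [234.95937863 173.67533606]
200 81
```

View pics/p1.png

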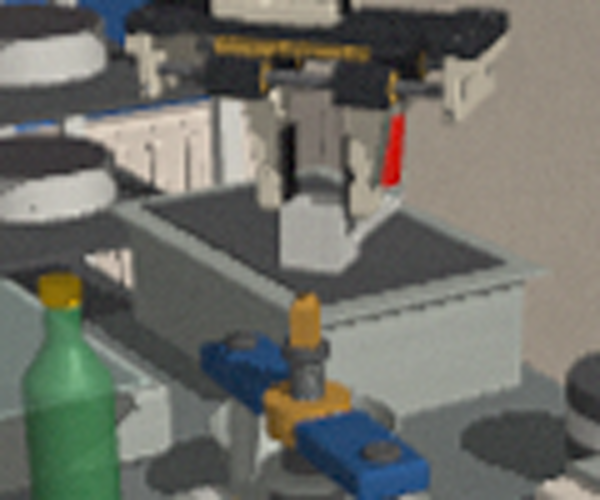

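The crank hangs level in the jaws above and to the right of the shaft. The hub underside corners are at about (256.6,133.6) and (269.4,132) full frame, the shaft tip at (261.4,139.6). I'll work out the hub offset from the TCP.

Run:
```python
from h import *
t,s=pickle.load(open("c1.pkl","rb"))
p=np.array([.5431,.1725,.301]); a=np.radians(39.8); ex=np.array([np.cos(a),np.sin(a),0]);ey=np.array([-ex[1],ex[0],0])
z=.279
for off in(-.004,0,.004):
    c=p+off*ex; c[2]=z
    print(off,"ctr",proj(s,c).round(1),"corners",[ (proj(s,c+.017*(i*ex+j*ey))).round(1).tolist() for i,j in((-1,1),(-1,-1),(1,-1))])
for zz in(.246,.25): print("shaft",zz,proj(s,[.5466,.196,zz]).round(1))
h=cv2.cvtColor(t["image"],cv2.COLOR_BGR2HSV); red=cv2.inRange(h,(0,120,60),(6,255,255))|cv2.inRange(h,(174,120,60),(180,255,255))
red[:,300:]=0; red[:100]=0; yx=np.argwhere(red); print(len(yx),yx.mean(0)[::-1] if len(yx) else "")
hs=cv2.cvtColor(s["image"],cv2.COLOR_BGR2HSV); rs=cv2.inRange(hs,(0,150,80),(6,255,255))|cv2.inRange(hs,(174,150,80),(180,255,255)); rs[:,300:]=0;rs[:80]=0;yx2=np.argwhere(rs);print(yx2.min(0),yx2.max(0),yx2.mean(0)[::-1])
for off in(-.004,0,.004):
  q=p+(off+.11)*ex; print("handle bottom",proj(s,[q[0],q[1],z+.015]).round(1),"mid",proj(s,[q[0],q[1],z+.04]).round(1))
```

```text
-0.004 ctr [262.9 133.2] corners [[255.2, 134.5], [266.8, 135.7], [270.5, 131.9]]
0 ctr [263.4 132.7] corners [[255.7, 134.0], [267.2, 135.2], [270.9, 131.5]]
0.004 ctr [263.8 132.3] corners [[256.2, 133.6], [267.7, 134.8], [271.3, 131.0]]
shaft 0.246 [260.4 141.2]
shaft 0.25 [260.3 139.9]
4 [298.5 250.5]
[104 234] [266 280] [266.62903226 154.53225806]
handle bottom [274.5 117. ] mid [274.4 108.9]
handle bottom [274.9 116.6] mid [274.8 108.5]
handle bottom [275.2 116.3] mid [275.2 108.2]
```

Request:
{"api": "send_rows", "payload": {"steps": [{"dp":[20,-15,0],"roll":0,"jaw":20},{"dp":[20,-15,0],"roll":0,"jaw":20},{"dp":[20,-15,20],"roll":0,"jaw":20},{"dp":[20,-15,20],"roll":0,"jaw":20},{"dp":[20,-15,20],"roll":0,"jaw":20}]}}

```text
time_s: 5.28
tcp_pos: [0.5499, 0.1966, 0.2823]
eef_rot: [180.0, -0.0, 39.7]
contact_force: [-0.1, -0.1, -2.1]
gripper_width: 0.0334
gripper_force: 39.9
```

```bash
python3 go.py .549 .1973 .281 40
python3 - <<'E'
from h import *
s=cap("side");t=cap("top");pickle.dump((t,s),open("c2.pkl","wb"))
m=crop(s,225,95,75,70,8);cv2.imwrite("pics/p2.png",m)
E
```

```text
t 5.28 tcp [0.5499 0.1966 0.2823] rot [180.   -0.   39.7] F [-0.1 -0.1 -2.1] M [-0.15 -0.02 -0.01] w 0.0334 j [ 39.  10.  -6.   0. -74.  91.]
dp [-0.3 -1.1  1.3] roll -0.005
```

View pics/p2.png

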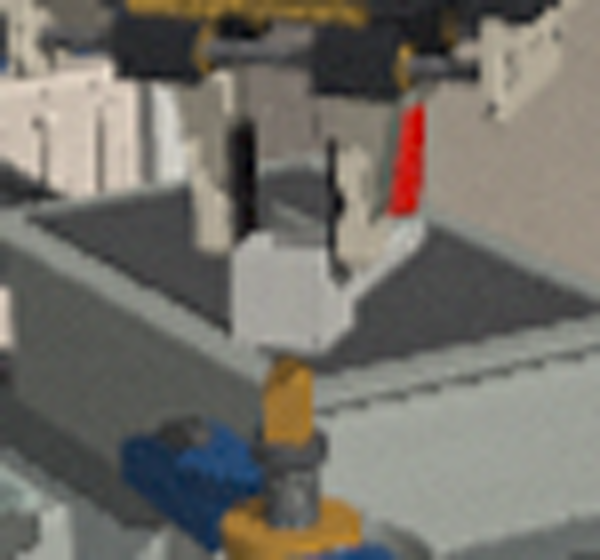

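The hub sits just above the tip. Its underside diagonal is centred at about column 261.6 and the shaft at 261.1, so it's about 1.5 mm off, within the taper's capture. I'll lower it gently.

Request:
{"api": "send_rows", "payload": {"steps": [{"dp":[-2,-1,4],"roll":0,"jaw":20},{"dp":[-2,-1,8],"roll":0,"jaw":20},{"dp":[-2,-1,12],"roll":0,"jaw":20},{"dp":[-2,-1,15],"roll":0,"jaw":20},{"dp":[-2,-1,15],"roll":0,"jaw":20}]}}

```text
time_s: 6.0
tcp_pos: [0.5484, 0.197, 0.2671]
eef_rot: [180.0, -0.1, 39.7]
contact_force: [4.2, 2.8, -1.6]
gripper_width: 0.0332
gripper_force: 39.9
```

```bash
python3 go.py .549 .1973 .281 40
```

```text
t 6.0 tcp [0.5484 0.197  0.2671] rot [ 1.80e+02 -1.00e-01  3.97e+01] F [ 4.2  2.8 -1.6] M [ 0.74 -1.58 -0.03] w 0.0332 j [ 39.  10.  -7.   0. -72.  91.]
dp [  0.7   0.2 -13.9] roll -0.005
```

Request:
{"api": "send_rows", "payload": {"steps": [{"dp":[1.5,0,0],"roll":0,"jaw":20},{"dp":[1.5,0,3],"roll":0,"jaw":20},{"dp":[1.5,0,6],"roll":0,"jaw":20},{"dp":[1.5,0,6],"roll":0,"jaw":20}]}}

```text
time_s: 6.5
tcp_pos: [0.549, 0.1985, 0.2608]
eef_rot: [-179.9, -0.1, 39.7]
contact_force: [1.7, 6.0, 1.2]
gripper_width: 0.0333
gripper_force: 39.9
```

```bash
python3 go.py .549 .1973 .281 40
```

```text
t 6.5 tcp [0.549  0.1985 0.2608] rot [-1.799e+02 -1.000e-01  3.970e+01] F [1.7 6.  1.2] M [ 2.07 -0.72  0.03] w 0.0333 j [ 39.  11.  -8.  -0. -72.  91.]
dp [ -0.7   1.  -20.2] roll -0.005
```

Request:
{"api": "send_rows", "payload": {"steps": [{"dp":[1,-1,0],"roll":0,"jaw":20},{"dp":[1,-1,4],"roll":0,"jaw":20},{"dp":[1,-1,8],"roll":0,"jaw":20},{"dp":[1,-1,8],"roll":0,"jaw":20}]}}

```text
time_s: 7.0
tcp_pos: [0.5489, 0.1989, 0.2518]
eef_rot: [-180.0, -0.0, 39.7]
contact_force: [6.6, 3.4, -2.7]
gripper_width: 0.0333
gripper_force: 39.9
```

```bash
python3 go.py .549 .1973 .281 40
```

```text
t 7.0 tcp [0.5489 0.1989 0.2518] rot [-180.    -0.    39.7] F [ 6.6  3.4 -2.7] M [ 1.16 -2.07  0.01] w 0.0333 j [ 39.  11.  -8.  -0. -71.  91.]
dp [ -1.    1.2 -29.2] roll -0.005
```

Request:
{"api": "send_rows", "payload": {"steps": [{"dp":[1,0,3],"roll":0,"jaw":20},{"dp":[1,0,6],"roll":0,"jaw":20},{"dp":[1,0,9],"roll":0,"jaw":20},{"dp":[1,0,11],"roll":0,"jaw":20},{"dp":[1,0,11],"roll":0,"jaw":20}]}}

```text
time_s: 7.62
tcp_pos: [0.5492, 0.1991, 0.2416]
eef_rot: [-180.0, 0.0, 39.7]
contact_force: [0.1, 1.1, 0.7]
gripper_width: 0.0333
gripper_force: 39.9
```

```bash
python3 go.py .549 .1973 .281 40
```

```text
t 7.62 tcp [0.5492 0.1991 0.2416] rot [-180.     0.    39.7] F [0.1 1.1 0.7] M [ 0.32 -0.24  0.01] w 0.0333 j [ 39.  11.  -9.  -0. -69.  91.]
dp [ -1.4   1.3 -39.4] roll -0.005
```

Request:
{"api": "send_rows", "payload": {"steps": [{"dp":[0,0,1.5],"roll":0,"jaw":20},{"dp":[0,0,3],"roll":0,"jaw":20},{"dp":[0,0,3],"roll":0,"jaw":20}]}}

```text
time_s: 8.0
tcp_pos: [0.5495, 0.1992, 0.2414]
eef_rot: [180.0, -0.1, 39.8]
contact_force: [-6.7, 0.9, 17.0]
gripper_width: 0.0331
gripper_force: 39.9
```

```bash
python3 go.py .549 .1973 .281 40
```

```text
t 8.0 tcp [0.5495 0.1992 0.2414] rot [ 1.80e+02 -1.00e-01  3.98e+01] F [-6.7  0.9 17. ] M [ 0.12  2.67 -0.03] w 0.0331 j [ 39.  11.  -9.   0. -69.  91.]
dp [ -1.5   1.2 -39.6] roll -0.004
```

It's seated: vertical force rises at TCP z=0.2415, so the underside is at about 0.2196 and about 20.6 mm (1.03 turns) remain. I'll wind by the hub about its axis, since the wrist has about 250° available.

Request:
{"api": "send_rows", "payload": {"steps": [{"dp":[0,0.35,0],"roll":0.175,"jaw":20},{"dp":[-0.1,0.7,0],"roll":0.35,"jaw":20},{"dp":[-0.3,1.0,0],"roll":0.525,"jaw":20},{"dp":[-0.5,1.3,0.5],"roll":0.7,"jaw":20},{"dp":[-0.7,1.5,1],"roll":0.875,"jaw":20}], "newtons": 60}}

```text
time_s: 8.62
tcp_pos: [0.5498, 0.1991, 0.2392]
eef_rot: [-179.8, -0.1, -10.7]
contact_force: [-6.1, 6.0, 10.3]
gripper_width: 0.0329
gripper_force: 60.1
```

```bash
python3 go.py
```

```text
t 8.62 tcp [0.5498 0.1991 0.2392] rot [-1.798e+02 -1.000e-01 -1.070e+01] F [-6.1  6.  10.3] M [2.35 2.06 0.1 ] w 0.0329 j [ 39.  11.  -9.  -0. -69.  40.]
```

Request:
{"api": "send_rows", "payload": {"steps": [{"dp":[-1.1,-0.7,0.5],"roll":0.175,"jaw":20},{"dp":[-1.1,-0.6,1.0],"roll":0.35,"jaw":20},{"dp":[-1.1,-0.5,1.6],"roll":0.525,"jaw":20},{"dp":[-1.2,-0.4,2.2],"roll":0.7,"jaw":20},{"dp":[-1.2,-0.4,2.8],"roll":0.875,"jaw":20}]}}

```text
time_s: 9.25
tcp_pos: [0.549, 0.1986, 0.2365]
eef_rot: [-179.9, -0.0, -60.8]
contact_force: [-3.2, 1.9, 10.0]
gripper_width: 0.033
gripper_force: 60.1
```

```bash
python3 go.py
```

```text
t 9.25 tcp [0.549  0.1986 0.2365] rot [-179.9   -0.   -60.8] F [-3.2  1.9 10. ] M [0.67 1.3  0.13] w 0.033 j [ 39.  11. -10.   0. -69. -10.]
```

Request:
{"api": "send_rows", "payload": {"steps": [{"dp":[-0.5,0.3,0.5],"roll":0.175,"jaw":20},{"dp":[-0.5,0.3,1.0],"roll":0.35,"jaw":20},{"dp":[-0.5,0.3,1.6],"roll":0.525,"jaw":20},{"dp":[-0.5,0.3,2.2],"roll":0.7,"jaw":20},{"dp":[-0.5,0.3,2.8],"roll":0.875,"jaw":20}]}}

```text
time_s: 9.88
tcp_pos: [0.5481, 0.1986, 0.2336]
eef_rot: [-180.0, 0.0, -111.0]
contact_force: [-5.7, 1.4, 12.3]
gripper_width: 0.0329
gripper_force: 60.1
```

Request:
{"api": "send_rows", "payload": {"steps": [{"dp":[0,0,0.5],"roll":0.175,"jaw":20},{"dp":[0,0,1.0],"roll":0.35,"jaw":20},{"dp":[0,0,1.6],"roll":0.525,"jaw":20},{"dp":[0,0,2.2],"roll":0.7,"jaw":20},{"dp":[0,0,2.8],"roll":0.875,"jaw":20}]}}

```text
time_s: 10.5
tcp_pos: [0.5476, 0.1993, 0.2309]
eef_rot: [179.9, 0.0, -161.1]
contact_force: [-8.0, 5.2, 13.1]
gripper_width: 0.033
gripper_force: 60.2
```

```bash
python3 go.py
```

```text
t 10.5 tcp [0.5476 0.1993 0.2309] rot [ 179.9    0.  -161.1] F [-8.   5.2 13.1] M [1.78 2.99 0.16] w 0.033 j [  39.   11.  -10.   -0.  -68. -110.]
```

Request:
{"api": "send_rows", "payload": {"steps": [{"dp":[0.7,1.0,0.3],"roll":0.175,"jaw":20},{"dp":[0.7,1.0,0.8],"roll":0.35,"jaw":20},{"dp":[0.7,1.0,1.3],"roll":0.525,"jaw":20},{"dp":[0.7,1.0,1.8],"roll":0.7,"jaw":20},{"dp":[0.7,1.0,1.8],"roll":0.7,"jaw":20}]}}

```text
time_s: 11.12
tcp_pos: [0.5475, 0.2001, 0.2286]
eef_rot: [179.9, 0.1, 159.0]
contact_force: [-1.5, 3.4, 6.5]
gripper_width: 0.0329
gripper_force: 60.2
```

```bash
python3 go.py
```

```text
t 11.12 tcp [0.5475 0.2001 0.2286] rot [1.799e+02 1.000e-01 1.590e+02] F [-1.5  3.4  6.5] M [ 1.28  0.65 -0.02] w 0.0329 j [  39.   12.  -11.   -0.  -68. -150.]
```

Request:
{"api": "send_rows", "payload": {"steps": [{"dp":[0,0,0],"roll":0,"jaw":60},{"dp":[0,0,0],"roll":0,"jaw":60},{"dp":[0,0,-4],"roll":0,"jaw":60},{"dp":[0,0,-20],"roll":0,"jaw":60},{"dp":[0,0,-32],"roll":-0.1,"jaw":60}]}}

```text
time_s: 11.75
tcp_pos: [0.5477, 0.1994, 0.261]
eef_rot: [180.0, 0.1, 164.9]
contact_force: [-1.3, 0.7, -0.1]
gripper_width: 0.0531
gripper_force: 0.0
```

Request:
{"api": "send_rows", "payload": {"steps": [{"dp":[0,0,0],"roll":-0.18,"jaw":60},{"dp":[0,0,0],"roll":-0.36,"jaw":60},{"dp":[0,0,0],"roll":-0.54,"jaw":60},{"dp":[0,0,0],"roll":-0.72,"jaw":60},{"dp":[0,0,0],"roll":-0.9,"jaw":60}]}}

```text
time_s: 12.38
tcp_pos: [0.5476, 0.1994, 0.2606]
eef_rot: [-180.0, 0.1, -143.3]
contact_force: [-0.2, 0.0, -0.2]
gripper_width: 0.0522
gripper_force: 0.0
```

Request:
{"api": "send_rows", "payload": {"steps": [{"dp":[0,0,0],"roll":-0.18,"jaw":60},{"dp":[0,0,0],"roll":-0.36,"jaw":60},{"dp":[0,0,0],"roll":-0.54,"jaw":60},{"dp":[0,0,0],"roll":-0.72,"jaw":60},{"dp":[0,0,0],"roll":-0.9,"jaw":60}]}}

```text
time_s: 13.0
tcp_pos: [0.5476, 0.1994, 0.2606]
eef_rot: [-179.9, 0.0, -91.7]
contact_force: [0.5, 0.5, -0.8]
gripper_width: 0.0524
gripper_force: 0.0
```

Request:
{"api": "send_rows", "payload": {"steps": [{"dp":[0,0,0],"roll":-0.18,"jaw":60},{"dp":[0,0,0],"roll":-0.36,"jaw":60},{"dp":[0,0,0],"roll":-0.54,"jaw":60},{"dp":[0,0,0],"roll":-0.72,"jaw":60},{"dp":[0,0,0],"roll":-0.9,"jaw":60}]}}

```text
time_s: 13.62
tcp_pos: [0.5476, 0.1994, 0.2606]
eef_rot: [-179.9, -0.0, -40.2]
contact_force: [-0.3, -0.8, -0.1]
gripper_width: 0.0528
gripper_force: 0.0
```

```bash
python3 go.py .5475 .199 .2286 -21
python3 - <<'E'
from h import *
s=cap("side");t=cap("top");pickle.dump((t,s),open("c3.pkl","wb"))
m=crop(s,215,85,100,90,6);cv2.imwrite("pics/p3.png",m)
E
```

```text
t 13.62 tcp [0.5476 0.1994 0.2606] rot [-179.9   -0.   -40.2] F [-0.3 -0.8 -0.1] M [ 0.01 -0.    0.05] w 0.0528 j [ 39.  11.  -8.   0. -72.  11.]
dp [ 0.2  0.4 32. ] roll -0.334
```

View pics/p3.png

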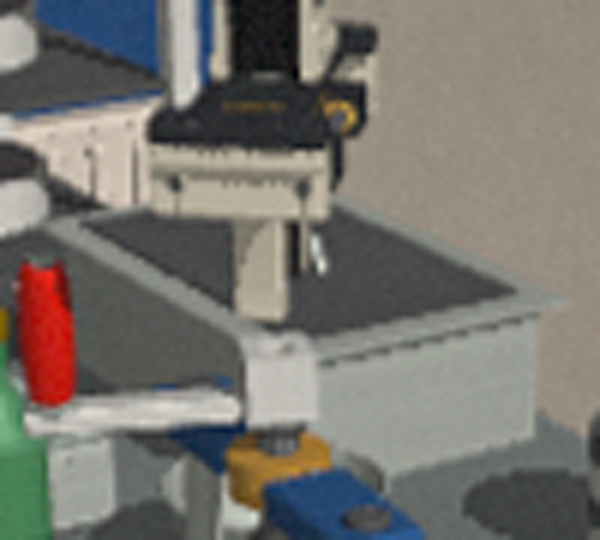

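The crank is seated on the shoulder: hub crop (280,375), handle at left (48,335). The jaws are above the hub. I'll finish rotating, lower and regrip.

Request:
{"api": "send_rows", "payload": {"steps": [{"dp":[0,0,0],"roll":-0.17,"jaw":60},{"dp":[0,0,0],"roll":-0.334,"jaw":60},{"dp":[0,0.4,10],"roll":-0.334,"jaw":60},{"dp":[0,0.4,22],"roll":-0.334,"jaw":60},{"dp":[0,0.4,32],"roll":-0.334,"jaw":60}]}}

```text
time_s: 14.35
tcp_pos: [0.5467, 0.1988, 0.2261]
eef_rot: [179.9, 0.0, -21.5]
contact_force: [0.7, -0.4, 0.5]
gripper_width: 0.0527
gripper_force: 0.0
```

Request:
{"api": "send_rows", "payload": {"steps": [{"dp":[0,0,0],"roll":0,"jaw":60},{"dp":[0,0,0],"roll":0,"jaw":20},{"dp":[0,0,0],"roll":0,"jaw":20},{"dp":[0,0,0],"roll":0,"jaw":20},{"dp":[0,0,0],"roll":0,"jaw":20}]}}

```text
time_s: 14.98
tcp_pos: [0.5475, 0.1998, 0.2279]
eef_rot: [-179.9, -0.0, -21.3]
contact_force: [0.5, 2.2, 1.8]
gripper_width: 0.0328
gripper_force: 60.0
```

```bash
python3 go.py
```

```text
t 14.97 tcp [0.5475 0.1998 0.2279] rot [-179.9   -0.   -21.3] F [0.5 2.2 1.8] M [ 1.27 -0.11  0.01] w 0.0328 j [ 39.  12. -11.  -0. -68.  29.]
```

Request:
{"api": "send_rows", "payload": {"steps": [{"dp":[0,-0.3,1.0],"roll":0.175,"jaw":20},{"dp":[0,-0.3,1.6],"roll":0.35,"jaw":20},{"dp":[0,-0.3,2.2],"roll":0.525,"jaw":20},{"dp":[0,-0.3,2.8],"roll":0.7,"jaw":20},{"dp":[0,-0.3,3.3],"roll":0.875,"jaw":20}]}}

```text
time_s: 15.6
tcp_pos: [0.5479, 0.2004, 0.2252]
eef_rot: [-179.8, 0.1, -71.8]
contact_force: [0.6, 3.8, 4.2]
gripper_width: 0.0332
gripper_force: 60.0
```

Request:
{"api": "send_rows", "payload": {"steps": [{"dp":[0,0,0.5],"roll":0.175,"jaw":20},{"dp":[0,0,1.0],"roll":0.35,"jaw":20},{"dp":[0,0,1.6],"roll":0.525,"jaw":20},{"dp":[0,0,2.2],"roll":0.7,"jaw":20},{"dp":[0,0,2.8],"roll":0.875,"jaw":20}]}}

```text
time_s: 16.23
tcp_pos: [0.5487, 0.2005, 0.2224]
eef_rot: [-179.9, 0.2, -121.9]
contact_force: [3.0, 4.1, 1.9]
gripper_width: 0.0329
gripper_force: 60.0
```

```bash
python3 go.py
```

```text
t 16.23 tcp [0.5487 0.2005 0.2224] rot [-179.9    0.2 -121.9] F [3.  4.1 1.9] M [ 1.49 -1.3   0.24] w 0.0329 j [ 39.  12. -11.   0. -67. -71.]
```

Request:
{"api": "send_rows", "payload": {"steps": [{"dp":[0.3,-0.3,0.5],"roll":0.15,"jaw":20},{"dp":[0.3,-0.3,1.0],"roll":0.3,"jaw":20},{"dp":[0.3,-0.3,1.5],"roll":0.45,"jaw":20},{"dp":[0.3,-0.3,1.8],"roll":0.55,"jaw":20}]}}

```text
time_s: 16.73
tcp_pos: [0.549, 0.2002, 0.2207]
eef_rot: [180.0, 0.3, -153.3]
contact_force: [5.5, 3.6, 2.1]
gripper_width: 0.0332
gripper_force: 60.0
```

```bash
python3 go.py
```

```text
t 16.73 tcp [0.549  0.2002 0.2207] rot [ 180.     0.3 -153.3] F [5.5 3.6 2.1] M [ 1.55 -1.76  0.27] w 0.0332 j [  39.   12.  -11.    0.  -67. -103.]
```

Request:
{"api": "send_rows", "payload": {"steps": [{"dp":[0,0,0.4],"roll":0.1,"jaw":20},{"dp":[0,0,0.7],"roll":0.2,"jaw":20},{"dp":[0,0,0.7],"roll":0.25,"jaw":20}]}}

```text
time_s: 17.1
tcp_pos: [0.5492, 0.2, 0.22]
eef_rot: [179.9, 0.3, -167.5]
contact_force: [4.6, 2.0, 0.7]
gripper_width: 0.0331
gripper_force: 60.0
```

```bash
python3 go.py
```

```text
t 17.1 tcp [0.5492 0.2    0.22  ] rot [ 179.9    0.3 -167.5] F [4.6 2.  0.7] M [ 1.24 -1.98  0.4 ] w 0.0331 j [  39.   12.  -11.    0.  -66. -117.]
```

Request:
{"api": "send_rows", "payload": {"steps": [{"dp":[0,0,0.2],"roll":0.08,"jaw":20},{"dp":[0,0,0.3],"roll":0.14,"jaw":20},{"dp":[0,0,0.3],"roll":0.14,"jaw":20}]}}

```text
time_s: 17.48
tcp_pos: [0.5492, 0.1999, 0.2198]
eef_rot: [179.9, 0.3, -175.5]
contact_force: [5.6, 2.5, 1.9]
gripper_width: 0.0331
gripper_force: 60.1
```

```bash
python3 go.py
```

```text
t 17.48 tcp [0.5492 0.1999 0.2198] rot [ 179.9    0.3 -175.5] F [5.6 2.5 1.9] M [ 1.12 -1.93  0.55] w 0.0331 j [  39.   12.  -11.    0.  -66. -125.]
```

Request:
{"api": "send_rows", "payload": {"steps": [{"dp":[0,0,0],"roll":0.07,"jaw":20},{"dp":[0,0,0],"roll":0.14,"jaw":20},{"dp":[0,0,0],"roll":0.14,"jaw":20}]}}

```text
time_s: 17.85
tcp_pos: [0.5492, 0.1998, 0.2196]
eef_rot: [179.9, 0.2, 176.5]
contact_force: [5.7, 1.8, 0.3]
gripper_width: 0.033
gripper_force: 60.2
```

```bash
python3 go.py
python3 - <<'E'
from h import *
s=cap("side");pickle.dump(s,open("c4.pkl","wb"))
m=crop(s,215,120,100,100,6);cv2.imwrite("pics/p4.png",m)
E
```

```text
t 17.85 tcp [0.5492 0.1998 0.2196] rot [179.9   0.2 176.5] F [5.7 1.8 0.3] M [ 0.95 -2.3   0.84] w 0.033 j [  39.   12.  -11.    0.  -66. -133.]
```

View pics/p4.png

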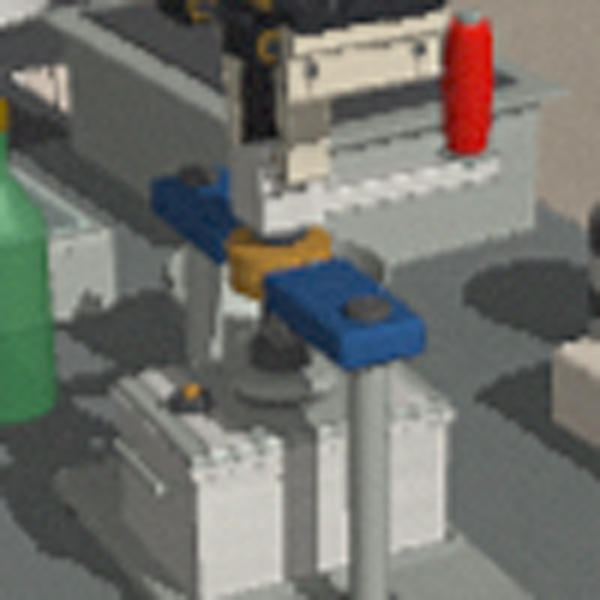

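The lid is seated with no visible gap, and the moment rises firmly to 0.84 Nm with z stopped, putting the underside at about 0.199, so it's home. I'll relieve the wind-up before lifting.

Request:
{"api": "send_rows", "payload": {"steps": [{"dp":[-0.5,0,0],"roll":-0.12,"jaw":20},{"dp":[-0.7,0,0],"roll":-0.24,"jaw":20},{"dp":[-0.7,0,0],"roll":-0.26,"jaw":20}]}}

```text
time_s: 18.27
tcp_pos: [0.5492, 0.1999, 0.2199]
eef_rot: [179.9, 0.2, -168.5]
contact_force: [0.9, 3.0, 4.3]
gripper_width: 0.0327
gripper_force: 60.0
```

```bash
python3 go.py
```

```text
t 18.27 tcp [0.5492 0.1999 0.2199] rot [ 179.9    0.2 -168.5] F [0.9 3.  4.3] M [ 1.55 -0.51  0.03] w 0.0327 j [  39.   12.  -11.    0.  -67. -118.]
```

Request:
{"api": "send_rows", "payload": {"steps": [{"dp":[0,0.5,-4],"roll":0,"jaw":20},{"dp":[0,0.5,-10],"roll":0,"jaw":20},{"dp":[0,0.5,-20],"roll":0,"jaw":20},{"dp":[0,0.5,-40],"roll":0,"jaw":20},{"dp":[0,0.5,-70],"roll":0,"jaw":20}]}}

```text
time_s: 18.9
tcp_pos: [0.5466, 0.1985, 0.2869]
eef_rot: [-179.9, -0.3, -168.7]
contact_force: [-0.0, 0.7, -2.6]
gripper_width: 0.0328
gripper_force: 60.0
```

```bash
python3 go.py .5035 -.3255 .25 -93
python3 - <<'E'
from h import *
s=cap("side");print(proj(s,[.5476,.1985,.21]))
cv2.imwrite("pics/p5.png",crop(s,215,85,100,90,6))
E
```

```text
t 18.9 tcp [0.5466 0.1985 0.2869] rot [-179.9   -0.3 -168.7] F [-0.   0.7 -2.6] M [ 0.05 -0.19  0.02] w 0.0328 j [  39.   10.   -5.   -0.  -75. -118.]
dp [ 145.1 -505.2   38.6] roll -1.32
[260.46384893 152.43221691]
```

View pics/p5.png

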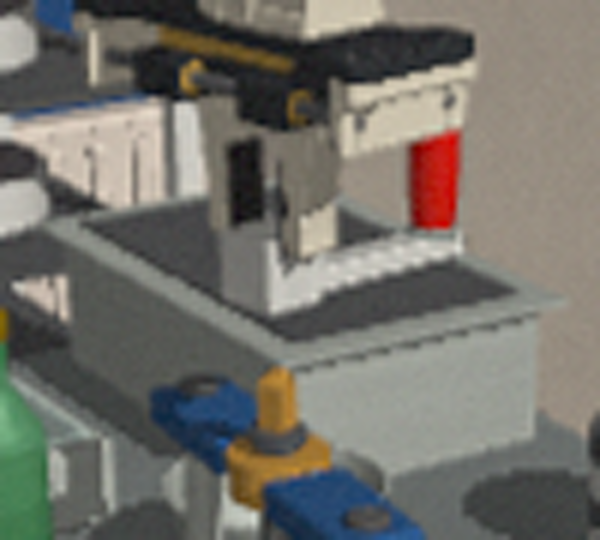

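The crank is off the shaft and level in the jaws; the shaft tip is bare at crop (278,375). That was my tenth picture, so from here I work by numbers. I'm carrying it to the rack, correcting the top-camera bias of about (+2,+2.5) mm seen at the hub and shaft, which puts rack_mid at about (0.505,-0.362).

Request:
{"api": "send_rows", "payload": {"steps": [{"dp":[8,-29,-2],"roll":-0.1,"jaw":20},{"dp":[20,-76,-5],"roll":-0.25,"jaw":20},{"dp":[34,-128,-8],"roll":-0.4,"jaw":20},{"dp":[48,-180,-8],"roll":-0.55,"jaw":20},{"dp":[62,-232,-8],"roll":-0.7,"jaw":20}]}}

```text
time_s: 19.58
tcp_pos: [0.5316, -0.0421, 0.2958]
eef_rot: [179.9, -0.1, -128.2]
contact_force: [0.6, -0.7, -1.7]
gripper_width: 0.0327
gripper_force: 60.0
```

```bash
python3 go.py .509 -.4013 .29 -93.2
```

```text
t 19.57 tcp [ 0.5316 -0.0421  0.2958] rot [ 1.799e+02 -1.000e-01 -1.282e+02] F [ 0.6 -0.7 -1.7] M [-0.02 -0.21 -0.  ] w 0.0327 j [ 17.   5. -10.  -0. -75. -55.]
dp [ 296.1 -204.5    6. ] roll -0.611
```

Request:
{"api": "send_rows", "payload": {"steps": [{"dp":[40,-28,0],"roll":-0.12,"jaw":20},{"dp":[84,-58,0],"roll":-0.24,"jaw":20},{"dp":[128,-88,0],"roll":-0.36,"jaw":20},{"dp":[172,-118,0],"roll":-0.48,"jaw":20},{"dp":[210,-145,3],"roll":-0.6,"jaw":20}]}}

```text
time_s: 20.2
tcp_pos: [0.5145, -0.2968, 0.2928]
eef_rot: [179.9, 0.0, -94.0]
contact_force: [1.4, 0.3, -2.8]
gripper_width: 0.033
gripper_force: 60.0
```

```bash
python3 go.py .509 -.4013 .27 -93.2
```

```text
t 20.2 tcp [ 0.5145 -0.2968  0.2928] rot [179.9   0.  -94. ] F [ 1.4  0.3 -2.8] M [ 0.05 -0.2   0.03] w 0.033 j [-11.  11.  -3.  -0. -76.   7.]
dp [104.7  -1.8  22.8] roll -0.013
```

Request:
{"api": "send_rows", "payload": {"steps": [{"dp":[30,0,0],"roll":-0.01,"jaw":20},{"dp":[70,-2,10],"roll":-0.01,"jaw":20},{"dp":[105,-2,30],"roll":-0.01,"jaw":20},{"dp":[105,-2,60],"roll":-0.01,"jaw":20},{"dp":[105,-2,80],"roll":-0.01,"jaw":20}]}}

```text
time_s: 20.82
tcp_pos: [0.5083, -0.3998, 0.2105]
eef_rot: [179.8, 0.1, -93.7]
contact_force: [1.2, -0.2, -2.6]
gripper_width: 0.0332
gripper_force: 60.0
```

```bash
python3 go.py .509 -.4013 .165 -93.2
python3 - <<'E'
from h import *
from plant import r
s=cap("side");t=cap("top");pickle.dump((t,s),open("c5.pkl","wb"))
s0=pickle.load(open("c0.pkl","rb"))[1]
# bars: dark thin lines against the upright/base in the first side picture; fit each along predicted line
rm=np.array([.5053,-.3623,.125]);a=np.radians(-3.2);ex=np.array([np.cos(a),np.sin(a),0]);ey=np.array([-ex[1],ex[0],0])
g=cv2.cvtColor(s0["image"],cv2.COLOR_BGR2GRAY).astype(float)
for sd in(1,-1):
  for u in(.03,.0,-.03):
    p=rm+sd*.024*ey+u*ex; q=proj(s0,p); print(sd,u,q.round(1),g[int(q[1])-8:int(q[1])+9,int(round(q[0]))].astype(int).tolist())
E
```

```text
t 20.82 tcp [ 0.5083 -0.3998  0.2105] rot [ 1.798e+02  1.000e-01 -9.370e+01] F [ 1.2 -0.2 -2.6] M [-0.02 -0.08  0.05] w 0.0332 j [-21.  18.  -4.  -0. -68.  17.]
dp [ 1.5 -1.  45.5] roll -0.008
1 0.03 [390.3 271.5] [85, 81, 83, 81, 86, 85, 87, 72, 82, 96, 100, 88, 69, 82, 79, 83, 82]
1 0.0 [379.6 276.1] [210, 200, 133, 102, 103, 109, 76, 75, 93, 95, 90, 83, 100, 108, 107, 104, 105]
1 -0.03 [368.4 280.9] [104, 106, 106, 106, 107, 102, 109, 81, 76, 88, 97, 89, 83, 96, 104, 101, 103]
-1 0.03 [407.3 284.4] [82, 80, 83, 80, 80, 83, 83, 71, 74, 88, 99, 92, 79, 79, 81, 78, 86]
-1 0.0 [396.4 289.5] [85, 85, 82, 81, 85, 82, 70, 64, 80, 91, 96, 92, 78, 79, 83, 83, 85]
-1 -0.03 [385.  294.7] [88, 82, 83, 83, 85, 83, 72, 65, 81, 90, 97, 92, 78, 81, 84, 82, 86]
```

Request:
{"api": "send_rows", "payload": {"steps": [{"dp":[2,-1,12],"roll":-0.008,"jaw":20},{"dp":[2,-1,26],"roll":-0.008,"jaw":20},{"dp":[2,-1,40],"roll":-0.008,"jaw":20},{"dp":[2,-1,50],"roll":-0.008,"jaw":20},{"dp":[2,-1,54],"roll":-0.008,"jaw":20}]}}

```text
time_s: 21.55
tcp_pos: [0.5106, -0.4016, 0.1585]
eef_rot: [179.9, 0.0, -93.1]
contact_force: [-0.2, -0.6, -2.3]
gripper_width: 0.0327
gripper_force: 60.0
```

```bash
python3 go.py .509 -.402 .151 -93.2
```

```text
t 21.55 tcp [ 0.5106 -0.4016  0.1585] rot [179.9   0.  -93.1] F [-0.2 -0.6 -2.3] M [ 0.   -0.02  0.03] w 0.0327 j [-21.  21.  -7.  -0. -62.  18.]
dp [0.5 1.6 7.5] roll 0.002
```

Request:
{"api": "send_rows", "payload": {"steps": [{"dp":[0,1,1],"roll":0,"jaw":20},{"dp":[0,1,2],"roll":0,"jaw":20},{"dp":[0,1,3.5],"roll":0,"jaw":20},{"dp":[0,1,4.5],"roll":0,"jaw":20},{"dp":[0,1,5.5],"roll":0,"jaw":20}]}}

```text
time_s: 22.18
tcp_pos: [0.51, -0.4018, 0.154]
eef_rot: [-180.0, -0.0, -93.1]
contact_force: [0.1, 1.0, -2.5]
gripper_width: 0.0328
gripper_force: 60.0
```

```bash
python3 go.py .509 -.402 .151 -93.2
```

```text
t 22.18 tcp [ 0.51   -0.4018  0.154 ] rot [-180.    -0.   -93.1] F [ 0.1  1.  -2.5] M [ 0.02 -0.01 -0.05] w 0.0328 j [-21.  21.  -8.   0. -61.  18.]
dp [0.2 1.  3. ] roll 0.002
```

Request:
{"api": "send_rows", "payload": {"steps": [{"dp":[0,0,0.7],"roll":0,"jaw":20},{"dp":[0,0,1.4],"roll":0,"jaw":20},{"dp":[0,0,2.1],"roll":0,"jaw":20},{"dp":[0,0,2.8],"roll":0,"jaw":20},{"dp":[0,0,2.8],"roll":0,"jaw":20}]}}

```text
time_s: 22.8
tcp_pos: [0.51, -0.4021, 0.1515]
eef_rot: [-180.0, -0.0, -93.1]
contact_force: [-0.5, -1.5, -1.0]
gripper_width: 0.033
gripper_force: 60.0
```

```bash
python3 go.py .509 -.402 .151 -93.2
```

```text
t 22.8 tcp [ 0.51   -0.4021  0.1515] rot [-180.    -0.   -93.1] F [-0.5 -1.5 -1. ] M [-0.29  0.18  0.03] w 0.033 j [-21.  21.  -8.   0. -61.  18.]
dp [0.  1.  0.5] roll 0.002
```

Contact is beginning, so I'll go down a fraction more.

Request:
{"api": "send_rows", "payload": {"steps": [{"dp":[0,0,0.4],"roll":0,"jaw":20},{"dp":[0,0,0.8],"roll":0,"jaw":20},{"dp":[0,0,0.8],"roll":0,"jaw":20}]}}

```text
time_s: 23.18
tcp_pos: [0.5101, -0.4022, 0.1511]
eef_rot: [-180.0, -0.0, -93.1]
contact_force: [-2.2, -0.8, 4.2]
gripper_width: 0.033
gripper_force: 60.0
```

```bash
python3 go.py .509 -.402 .151 -93.2
```

```text
t 23.18 tcp [ 0.5101 -0.4022  0.1511] rot [-180.    -0.   -93.1] F [-2.2 -0.8  4.2] M [-0.45  0.55  0.05] w 0.033 j [-21.  21.  -8.   0. -61.  18.]
dp [-0.1  1.1  0.1] roll 0.002
```

Request:
{"api": "send_rows", "payload": {"steps": [{"dp":[0,0,-0.6],"roll":0,"jaw":20},{"dp":[0,0,-0.6],"roll":0,"jaw":38},{"dp":[0,0,-0.6],"roll":0,"jaw":42},{"dp":[0,0,-0.6],"roll":0,"jaw":46},{"dp":[0,0,-0.6],"roll":0,"jaw":48}], "newtons": 5}}

```text
time_s: 23.8
tcp_pos: [0.5099, -0.4016, 0.1507]
eef_rot: [180.0, 0.0, -93.1]
contact_force: [0.6, -0.1, 0.2]
gripper_width: 0.0418
gripper_force: 0.0
```

```bash
python3 go.py
```

```text
t 23.8 tcp [ 0.5099 -0.4016  0.1507] rot [180.    0.  -93.1] F [ 0.6 -0.1  0.2] M [ 0.11 -0.08 -0.01] w 0.0418 j [-21.  21.  -8.  -0. -61.  18.]
```

Request:
{"api": "send_rows", "payload": {"steps": [{"dp":[0,0,-4],"roll":0,"jaw":48},{"dp":[0,0,-12],"roll":0,"jaw":48},{"dp":[0,0,-24],"roll":0,"jaw":48},{"dp":[0,0,-45],"roll":0,"jaw":48},{"dp":[0,0,-90],"roll":0,"jaw":48}]}}

```text
time_s: 24.42
tcp_pos: [0.509, -0.4012, 0.2408]
eef_rot: [179.8, 0.1, -93.1]
contact_force: [1.5, -0.2, 0.3]
gripper_width: 0.0422
gripper_force: 0.0
```

Request:
{"api": "send_rows", "payload": {"steps": [{"dp":[0,0,-60],"roll":0,"jaw":48},{"dp":[0,-60,-90],"roll":0,"jaw":48},{"dp":[0,-60,-90],"roll":0,"jaw":48}]}}

```text
time_s: 24.8
tcp_pos: [0.5728, -0.4052, 0.3337]
eef_rot: [-179.8, -0.1, -93.0]
contact_force: [-0.5, 1.1, -1.0]
gripper_width: 0.0422
gripper_force: 0.0
```

```bash
python3 go.py
python3 - <<'E'
from h import *
t=cap("top");s=cap("side")
for n,c in(("side",s),("top",t)):
    h=cv2.cvtColor(c["image"],cv2.COLOR_BGR2HSV)
    red=cv2.inRange(h,(0,150,80),(6,255,255))|cv2.inRange(h,(174,150,80),(180,255,255))
    k,l,st,ce=cv2.connectedComponentsWithStats(red)
    print(n,[(st[i].tolist(),ce[i].round(1).tolist()) for i in range(1,k) if st[i,4]>12])
hub=np.array([.5101,-.4031,.130]);a=np.radians(86.9);e=np.array([np.cos(a),np.sin(a),0]);H=hub+.11*e
for z in(.015,.05,.084):print("pred handle",z,proj(s,H+[0,0,z]).round(1),proj(t,H+[0,0,z]).round(1))
print("pred hub top",proj(s,hub+[0,0,.034]).round(1))
E
```

```text
t 24.8 tcp [ 0.5728 -0.4052  0.3337] rot [-1.798e+02 -1.000e-01 -9.300e+01] F [-0.5  1.1 -1. ] M [ 0.12  0.03 -0.04] w 0.0422 j [-19.  21.  15.   0. -84.  16.]
side [([365, 228, 14, 30, 317], [371.0, 242.9]), ([434, 258, 90, 56, 475], [479.5, 286.1]), ([438, 293, 38, 32, 346], [457.2, 308.4]), ([556, 317, 4, 6, 15], [557.9, 320.0])]
top []
pred handle 0.015 [368.4 255.9] [414.1 192.7]
pred handle 0.05 [370.2 242.2] [417.3 191.8]
pred handle 0.084 [372.  228.4] [420.7 190.9]
pred hub top [408.2 277.3]
```

The handle measures (371.0,242.9) in the side view against (370.2,242.2) predicted, and spans rows 228–258, so the crank lies level on the bars. I'll let half a second pass, check again, then hand in.

Request:
{"api": "send_rows", "payload": {"steps": [{"dp":[0,0,-20],"roll":0,"jaw":48},{"dp":[0,0,-20],"roll":0,"jaw":48},{"dp":[0,0,-20],"roll":0,"jaw":48},{"dp":[0,0,-20],"roll":0,"jaw":48},{"dp":[0,0,-20],"roll":0,"jaw":48}]}}

```text
time_s: 25.52
tcp_pos: [0.5696, -0.4049, 0.3504]
eef_rot: [180.0, 0.0, -93.1]
contact_force: [-0.1, 0.0, 0.0]
gripper_width: 0.0422
gripper_force: 0.0
```

Run:
```python
from h import *
from plant import r
s=cap("side");h=cv2.cvtColor(s["image"],cv2.COLOR_BGR2HSV)
red=cv2.inRange(h,(0,150,80),(6,255,255))|cv2.inRange(h,(174,150,80),(180,255,255));red[:,400:]=0
c=np.argwhere(red).mean(0)[::-1];print(c)
if np.hypot(*(c-[371,242.9]))<1: print(r.close_job())
```

```text
[363.85074627 243.99402985]
```

Run:
```python
from h import *
from plant import r
s=cap("side");h=cv2.cvtColor(s["image"],cv2.COLOR_BGR2HSV)
red=cv2.inRange(h,(0,150,80),(6,255,255))|cv2.inRange(h,(174,150,80),(180,255,255));red[:,400:]=0
k,l,st,ce=cv2.connectedComponentsWithStats(red)
i=1+st[1:,4].argmax();print(st[1:].tolist(),ce[i])
if np.hypot(*(ce[i]-[371,242.9]))<.7: print(r.close_job())
```

```text
[[365, 228, 14, 31, 317], [234, 256, 4, 3, 10], [240, 265, 4, 2, 8]] [370.9873817  243.03470032]
the job is handed in; nothing more can be done
None
```

The lid is wound fully home and the crank is resting level and still across both rack hooks; the job was handed in at about 25.6 s of the 72 s allowed.

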